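# Snap the spring retaining clip onto the drain stub

## Robot

A 7-joint arm with a two-finger parallel gripper is mounted at the origin on the work surface. World frame = base frame: x ahead of the robot, y to its left, z up, the work surface at z = 0. Lengths are in m, angles in rad, forces in N, time in s.
With the tool pointing down it reaches from about 0.4 to 0.85 m from the base axis. Payload 10.4 kg.
Tool frame: the origin (TCP) lies on the centre line of the jaws, within the pads' length; the fingertips stand 11 mm ahead of it and the grasp point (between the pads) lies 8 mm behind it; z points along the fingers, y is the line along which they close (so a half turn about z gives the same grasp; the last joint's range is limited). The gripper opens to 87 mm and grips with 3 to 60 N. Pads are 19 mm wide; open, the fingers measure 117 mm over their backs; the gripper's body (75 mm by 190 mm) begins 51 mm behind the grasp point.
Start: joints at [1.3, 0.332, -0.065, 1.46, 0.022, 1.35, -0.088], TCP at [0.153, -0.606, 0.234] pointing down, gripper open.
Joint ranges: [-2.6, 2.6], [-0.5, 2.12], [-1.47, 1.34], [0.16, 2.42], [-1.27, 4.41], [0.06, 2.06], [-2.6, 2.6]. Speed limits (rad/s): [2.22, 2.22, 2.79, 2.79, 3.14, 3.14, 3.14].

## Interface

Orientations are given as a unit quaternion [x, y, z, w].
In Python, from bench import r gives the robot as it stands.
- The arm moves only by the shell command python3 -m pendant 'ROWS' [OPENING] [FORCE]. ROWS is JSON, a list of rows, each a list of 4 numbers: the shift along the tool's x, y, z in m, then the turn about the tool's z in rad. A call has 1 to 8 rows; each row shifts and turns the commanded pose from where the row before left it, along the tool's axes as they then stand; what a row does not reach is not made up. A row lasts 1/12 s, in which the tool goes at most 41.7 mm and 7.16 degrees, less where a joint would pass 70% of its speed; a pose out of reach is approached as far as the arm can. A call with a gripper value outside its range is refused whole. OPENING is the opening, from 0 (shut) to 1 (fully open), set as the call begins (- or left out, the last holds). The fingers move at their own pace and stop on an object; FORCE is the grip in N (left out, the last holds). Time passes only in rows, so rows that do not move let the fingers close. It gives the time, the measured TCP pose, the force, the opening and the grip force at its end, in the units of the state.
- r.read_state(): the state, without advancing time (a new reading comes with each control period).
- r.camera(name): name is "scene" or "top" or "wrist"; returns a dict with "img" (420x560x3 uint8, red, green, blue), "camera_matrix" (3x3 intrinsics, pixels), "xyz" and "attitude" of the camera in the world. Camera axes: x right, y down, z forward; pixel columns grow to the right and rows downward; lengths in m; the calibration is good to about 2 mm. The wrist camera is an equidistant fisheye: a pixel r from the principal point sees the ray r / f radians off the axis. A picture is of the moment at which its call begins. There is no depth.
- r.close_job(): hands the job in; it is judged then, once.
Trained networks look in the newest picture that a camera, given by its name, has taken for a name from the list of things; names that differ only in an ending like _2 or _b are one class to them, and where a whole thing is asked for, a point or a joint stands for the part that bears it (a point fixed in the world has none). Each returns a list of dicts, best first, with "score" (0 to 1); they miss things now and then, are a little off and sometimes report something else, mostly with a low value. They report only what shows in the picture. A call takes as long as a camera call. They do not tell look-alikes from the thing itself.
- r.outline_of(thing, camera): "mask" (420x560 bool, what is visible of it) and "bbox" ([centre column, centre row, width, height] in pixels, round what is visible of it).
The state is a dict: "time": time; "joint_positions": joint angles; "joint_vel": joint speeds; "joint_torque": joint torques, N m; "ee_pos": TCP position; "eef_rot": TCP orientation; "ft_force": force on the tool from outside, world axes, zero at the start; "torque": the same for the moment, N m; "width": finger opening in m; "grip_force": force on a finger pad.
Only numpy, scipy, OpenCV 4.12 (cv2) and the standard library are available. Lean on these libraries where they do the work, as an engineer would, in place of code of your own. Each camera call takes 0.05 s, during which the arm holds its last target. There are 200 camera calls.

## Task

Put the loose blue-coated spring clip back on the white drain stub: squeeze its two ears together so that the ring spreads, bring it over the stub's bead and lower it until you feel it push the red sprung washer a few millimetres down, pressing gently and never ramming the washer against its stop. Keep that light pressure on while you let the ears go, so that the ring closes on the neck of the stub, level, and stays there holding the washer pressed down. Leave the dish and the clothespins where they are.

Things in the scene. Friction and masses are not known exactly. Their poses are not given: they have to be found in the camera images.
- clip: Loose blue-coated steel spring clip, 56 g, lying flat, turned up to 0.6 rad. Origin: ring centre, underside; z up. Band 8 mm high, 4 mm thick, bore 24 mm at rest. Spring coil (hinge, 12 mm across) 34 mm from the centre along +x; the arms cross at -x. Two ears stand up beside the ring at +y and -y: squeezing them together along y spreads the ring evenly to both sides.
- clip_ears (a point): Midway between the ears at rest, 30 mm above the clip's underside, 6 mm from the ring centre towards the coil; axes as the clip. Ears: upright flat tabs 12 mm wide (x), 3 mm thick, reaching from about 12 to 42 mm above the underside, black eye near the top. At rest 60 mm over their outsides (y). Below 15 mm lie arms and band: keep fingertips 10 mm or more above the underside.
- clip_coil (a point): Centre of the coil, on the clip's underside. 7 N start to move an ear, 12 N reach the stop; grip firmly, 40 N or more. Squeezed to the stop the ears are 42 mm over their outsides, 36 mm inside, faces parallel, and level with the ring centre: ears that stick to the fingers draw the ring 6 mm along, so that it ends centred between them. Ring and ears then clear the stub's bead by about 3 mm all round.
- jaw_l (a joint): Opening angle of one half of the clip's ring (the other half mirrors it): 0 at rest, 0.26 rad with the ears squeezed to the stop, about 0.04 when closed on the stub's neck, 0.12 or more if closed on the bead. Opening fingers can drag the ears up by some 3 mm before the ring grips the neck, so keep up the downward push (4 to 6 N) while letting go in small steps.
- flange: Fixed square steel flange of the drain stub, 84 mm square, 8 mm thick; origin: underside centre, on the stub's upright axis. White stub on it: neck 24 mm in diameter; bead 30 mm in diameter from 74 to 80 mm above the origin, tapering to 20 mm at the flat top.
- stub_top (a point): Centre of the stub's flat top, 88 mm above the flange's origin. Round the neck sits a flat red washer, 44 mm across, on a spring: its top rests anywhere from 28 to 59 mm below this point, different each time and not measured: feel for it. It gives 8 mm down to its stop: about 2 N start it, 0.75 N more per mm, 8 N at the stop; over 16 N spoils it. The closed clip grips the neck well enough to hold it down.
- dish: Bystander: terracotta dish, 100 mm wide, 22 mm high; origin under its centre.
- pin0: Bystander: red clothespin, 72 x 17 x 10 mm, lying flat; origin under its centre.
- pin1: Bystander: another such clothespin.
- pin2: Bystander: another such clothespin.
Mind the look-alikes: they are no part of the job. What is shaped like the flange but purple or turquoise is not meant. What is shaped like the clip but green is not meant.

How it is judged:
On the way, in this order (a step that is already met when the one before it is completed fails the run):
1. the clip is lifted with its ring spread (height (world z) of clip above 0.03 m and value of joint jaw_l above 0.2 rad), for 0.1 s.
2. the spread ring is round the stub below the bead and presses on the washer (contact force between clip and flange above 2 N and value of joint jaw_l above 0.15 rad and horizontal distance between clip and flange below 0.01 m and z of clip in the frame of flange below 0.064 m), for 0.1 s.
At the end, for the whole second after the job is handed in: The clip sits round the neck below the bead, centred on the stub within 5 mm, level within 0.15 rad, closed to under 0.10 rad, at rest, and holds the washer down with more than 2.8 N (about 1.5 mm below its rest height) (contact force between clip and flange above 2.8 N and value of joint jaw_l below 0.1 rad and horizontal distance between clip and flange below 0.005 m and z of clip in the frame of flange between 0.02 and 0.062 m and angle between clip's own z axis and vertical below 0.15 rad and linear speed of clip below 0.01 m/s); the robot touches nothing.
It fails at once if the clip pushes the washer with more than 16 N (contact force between clip and flange above 16 N).
It fails at once if the dish or a clothespin is moved by more than 25 mm (distance of any of dish, pin0, pin1, pin2 from where it was at the start of the episode above 0.025 m).
It also fails if it takes over 54 s, if anything falls off the work surface, if the arm or the gripper's body presses on something with over 40 N, if the wrist force passes 120 N, or if a joint passes its speed limit or range.

## Working session

There is one attempt and no reset: what is moved stays moved. The work goes in short steps, Python scripts to look and compute and a shell command to move; the robot and the scene stay as the last step left them, time stands still between calls to the robot, and variables do not carry over. Pictures are saved under pics/ and viewed, at most 10 in all, crops included, and the job is handed in when it is done.

```bash
mkdir -p pics; ls; cat > h.py <<'E'
from bench import r
import numpy as np, cv2
from scipy.spatial.transform import Rotation as R
def ray(c,u,v,fish=False):
    K=np.array(c["camera_matrix"]); x=(u-K[0,2])/K[0,0]; y=(v-K[1,2])/K[1,1]
    if fish:
        t=np.hypot(x,y); s=np.sin(t)/max(t,1e-9); d=np.array([x*s,y*s,np.cos(t)])
    else: d=np.array([x,y,1.])
    A=np.array(c["attitude"]); M=R.from_quat(A).as_matrix() if A.size==4 else A.reshape(3,3)
    return np.array(c["xyz"]),M@d
def atz(c,u,v,z,fish=False):
    o,d=ray(c,u,v,fish); return o+d*(z-o[2])/d[2]
def save(n,c): cv2.imwrite(f"pics/{n}.png",c["img"][:,:,::-1])
E
python3 - <<'E'
from h import *
a={}
for n in("scene","top"):
    c=r.camera(n); save(n+"0",c); print(n,c["xyz"],c["attitude"],np.array(c["camera_matrix"]).round(1).tolist()); a[n]=c
    for t in("clip","flange","dish","pin0"):
        for o in r.outline_of(t,n):
            m=o["mask"]; print(t,round(o["score"],2),np.round(o["bbox"]), atz(c,*o["bbox"][:2],0.01).round(3), np.median(c["img"][m],0))
s=r.read_state(); print(s)
cv2.imwrite("pics/both.png",np.vstack([a["top"]["img"]])[:,:,::-1])
E
```

```text
pics
scene [0.84351637 0.47616209 0.49080078] [ 0.30350687  0.84943387 -0.41062006 -0.13317976] [[383.2, 0.0, 272.8], [0.0, 383.2, 207.5], [0.0, 0.0, 1.0]]
clip 0.67 [188. 190.  29.  30.] [ 0.58  -0.159  0.01 ] [ 65. 105. 154.]
clip 0.52 [203. 159.  26.  28.] [ 0.491 -0.247  0.01 ] [ 68. 149.  88.]
clip 0.16 [317. 285.  65.  49.] [0.549 0.203 0.01 ] [91. 90. 95.]
flange 0.82 [408. 336.  78.  62.] [0.513 0.35  0.01 ] [ 50. 135. 121.]
flange 0.76 [383. 233.  58.  44.] [0.372 0.192 0.01 ] [122.  64. 152.]
flange 0.16 [319. 262.  19.  43.] [0.511 0.169 0.01 ] [192. 187. 188.]
dish 0.81 [188. 243.  56.  44.] [ 0.659 -0.017  0.01 ] [184. 118.  86.]
pin0 0.69 [132. 208.  35.  22.] [ 0.697 -0.18   0.01 ] [201.  58.  54.]
pin0 0.59 [278. 206.  40.  17.] [0.469 0.008 0.01 ] [200.  59.  54.]
pin0 0.56 [239. 330.  51.  28.] [0.691 0.191 0.01 ] [184.  50.  46.]
top [0.42402325 0.05759848 0.93936875] [-0.70395108  0.70675331 -0.04802903  0.05143784] [[447.1, 0.0, 280.8], [0.0, 447.1, 203.3], [0.0, 0.0, 1.0]]
clip 0.71 [424. 230.  34.  34.] [ 0.498 -0.235  0.01 ] [ 71. 131.  81.]
clip 0.49 [380. 18
[... 572 characters left out ...]
sitions': array([ 1.3003981 ,  0.33221471, -0.06466405,  1.46012913,  0.0216195 ,
        1.34989694, -0.08850918]), 'joint_vel': array([ 0.00079341, -0.00179066, -0.00403516, -0.00114719, -0.00141469,
        0.00029536, -0.00111278]), 'joint_torque': array([-1.09614537e-04, -6.22558522e+01,  2.48817948e-02, -3.89852250e+01,
       -6.11276412e-02,  3.21723253e-02,  6.22969878e-05]), 'ee_pos': array([ 0.15328593, -0.60592122,  0.23355232]), 'eef_rot': array([ 9.92336483e-01,  1.23564976e-01, -3.95841250e-06,  2.45046572e-05]), 'ft_force': array([ 0.44726039, -0.50004945,  0.5064489 ]), 'torque': array([-0.02068297,  0.01956163,  0.00771107]), 'grip_force': 0.0, 'width': 0.08698838864868198}
```

```bash
python3 - <<'E'
import cv2,numpy as np
t=cv2.imread("pics/top0.png"); s=cv2.imread("pics/scene0.png")
f=lambda i,u,v,w,h:cv2.resize(i[v-h:v+h,u-w:u+w],(400,300),interpolation=cv2.INTER_CUBIC)
cv2.imwrite("pics/c0.png",np.vstack([np.hstack([f(t,380,186,40,30),f(t,218,200,40,30)]),np.hstack([f(s,188,190,40,30),f(s,319,265,68,51)])]))
E
```

```text
(no output)
```

View pics/c0.png

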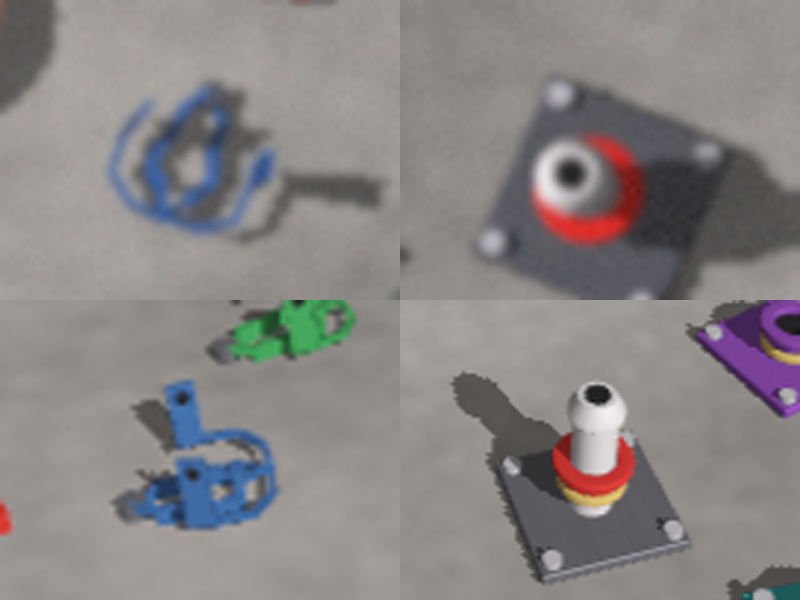

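View pics/top0.png

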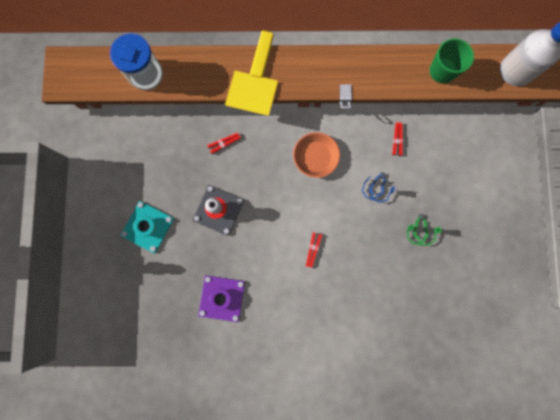

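The top view shows the blue clip at about (380,188), its coil up and slightly to the right, so its yaw is about -0.35. The white stub's top is at about (212,205). The purple, turquoise and green things are decoys.

```bash
python3 -m pendant '[[0.0224,-0.0141,0,0],[0.0224,-0.0141,0,0],[0.0224,-0.0141,0,0],[0.0224,-0.0141,0,0],[0.0224,-0.0141,0,0],[0.0224,-0.0141,0,0],[0.0224,-0.0141,0,0],[0.0224,-0.0141,0,0]]' 1 40
python3 -m pendant '[[0.0224,-0.0141,0,0],[0.0224,-0.0141,0,0],[0.0224,-0.0141,0,0],[0.0224,-0.0141,0,0],[0.0224,-0.0141,0,0],[0.0224,-0.0141,0,0],[0.0224,-0.0141,0,0],[0.0224,-0.0141,0,0]]'
python3 -m pendant '[[0.0224,-0.0141,0,0],[0.0224,-0.0141,0,0],[0.0224,-0.0141,0,0],[0.0224,-0.0141,0,0],[0.0224,-0.0141,0,0],[0.0224,-0.0141,0,0]]'
python3 - <<'E'
from h import *
s=r.read_state(); print(s["ee_pos"])
for n in ("wrist","top"):
    c=r.camera(n); save(n+"1",c)
    print(c["xyz"],R.from_quat(c["attitude"]).as_matrix().round(2).tolist(),np.array(c["camera_matrix"]).round(1).tolist())
    for t in("clip","clip_coil"):
        for o in r.outline_of(t,n): print(n,t,round(o["score"],2),np.round(o["bbox"]),atz(c,*o["bbox"][:2],0.01,n=="wrist").round(3),np.median(c["img"][o["mask"]],0))
E
```

```text
time: 1.17
ee_pos: [0.3001, -0.4516, 0.2337]
eef_rot: [0.992, 0.124, 0.0, 0.0]
ft_force: [-0.3, -0.5, -0.5]
width: 0.0869
grip_force: 0.0
time: 1.83
ee_pos: [0.4462, -0.2983, 0.2338]
eef_rot: [0.992, 0.124, 0.0, 0.0]
ft_force: [-0.0, -0.0, -0.5]
width: 0.0869
grip_force: 0.0
time: 2.33
ee_pos: [0.5558, -0.1834, 0.2337]
eef_rot: [0.992, 0.123, 0.0, 0.0]
ft_force: [0.4, 0.1, 0.0]
width: 0.0874
grip_force: 0.0
[ 0.55577032 -0.18338799  0.23370114]
[ 0.63826851 -0.16279065  0.38549137] [[0.25, -0.92, -0.3], [-0.97, -0.23, -0.07], [-0.0, 0.3, -0.95]] [[325.2, 0.0, 279.1], [0.0, 325.2, 204.2], [0.0, 0.0, 1.0]]
wrist clip 0.7 [303. 225.  53.  50.] [ 0.503 -0.228  0.01 ] [ 72. 144.  89.]
wrist clip 0.58 [251. 139.  50.  55.] [ 0.59  -0.141  0.01 ] [ 74. 104. 159.]
wrist clip_coil 0.96 [250. 138.  48.  53.] [ 0.591 -0.14   0.01 ] [ 76.  104.  161.5]
wrist clip_coil 0.77 [306. 225.  51.  53.] [ 0.503 -0.231  0.01 ] [ 73. 141.  89.]
[0.42402325 0.05759848 0.93936875] [[-0.0, -0.99, 0.14], [-1.0, 0.0, 0.0], [-0.01, -0.14, -0.99]] [[447.1, 0.0, 280.8], [0.0, 447.1, 203.3], [0.0, 0.0, 1.0]]
top clip 0.63 [423. 230.  36.  29.] [ 0.498 -0.234  0.01 ] [ 72. 138.  84.]
top clip 0.53 [375. 187.  22.  30.] [ 0.59  -0.138  0.01 ] [ 83.5 102.5 149.5]
top clip_coil 0.82 [377. 184.  28.  27.] [ 0.595 -0.141  0.01 ] [ 86. 105. 149.]
top clip_coil 0.76 [423. 230.  32.  26.] [ 0.499 -0.233  0.01 ] [ 66. 137.  80.]
top clip_coil 0.71 [316. 155.  46.  49.] [ 0.66  -0.013  0.01 ] [208. 119.  81.]
```

View pics/wrist1.png

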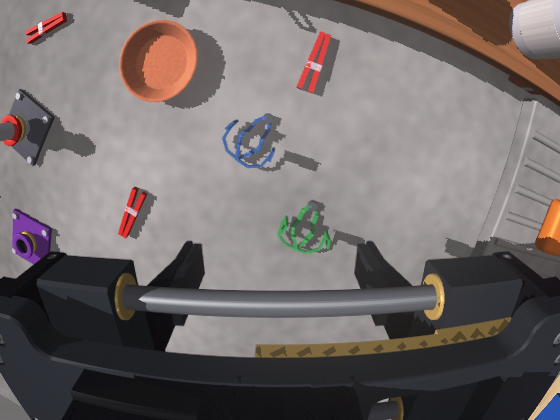

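```bash
python3 -m pendant '[[0.01,-0.0088,0.02,0],[0.01,-0.0088,0.025,0],[0.01,-0.0088,0.025,0],[0.01,-0.0088,0.024,0]]'
python3 -m pendant '[[0,0,0,0.12],[0,0,0,0.12],[0,0,0,0.12],[0,0,0,0.12],[0,0,0,0.12],[0,0,0,0]]'
cat >> h.py <<'E'
def T(p):  # world delta from TCP to p in tool axes
    s=r.read_state(); return R.from_quat(s["eef_rot"]).as_matrix().T@(np.array(p)-s["ee_pos"])
def pix(c,P,fish=True):
    M=R.from_quat(c["attitude"]).as_matrix(); d=M.T@(np.array(P)-c["xyz"]); K=np.array(c["camera_matrix"])
    if fish:
        q=np.hypot(d[0],d[1]); t=np.arctan2(q,d[2]); return K[0,2]+K[0,0]*t*d[0]/q, K[1,2]+K[1,1]*t*d[1]/q
    return K[0,2]+K[0,0]*d[0]/d[2],K[1,2]+K[1,1]*d[1]/d[2]
E
python3 - <<'E'
from h import *
c=r.camera("wrist"); save("wrist2",c); print(r.read_state()["ee_pos"])
i=c["img"][60:260,140:420,::-1]; cv2.imwrite("pics/w2c.png",cv2.resize(i,(784,560),interpolation=cv2.INTER_CUBIC))
for o in r.outline_of("clip","wrist"): print(o["bbox"],atz(c,*o["bbox"][:2],0.01,True))
E
```

```text
time: 2.97
ee_pos: [0.5847, -0.1417, 0.1387]
eef_rot: [0.992, 0.122, 0.0, 0.001]
ft_force: [0.3, 0.1, -0.2]
width: 0.0869
grip_force: 0.0
time: 3.47
ee_pos: [0.5846, -0.142, 0.1398]
eef_rot: [0.984, -0.179, 0.0, 0.0]
ft_force: [-1.5, -0.4, -0.2]
width: 0.0867
grip_force: 0.0
[ 0.58468087 -0.14172319  0.13974605]
[402.2, 240.2, 57.4, 60.3] [ 0.5014748  -0.24146351  0.01      ]
[277.2, 187.7, 73.7, 75.3] [ 0.59500549 -0.14375051  0.01      ]
```

View pics/w2c.png

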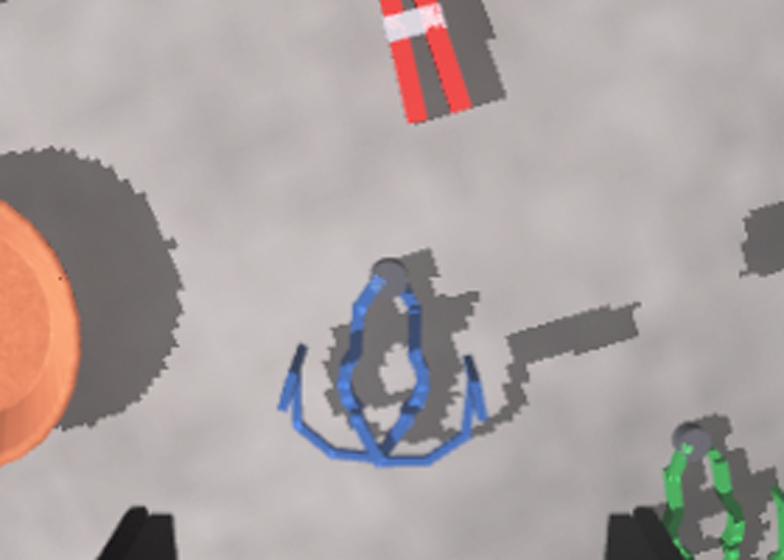

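```bash
python3 - <<'E'
from h import *
c=r.camera("wrist")
f=lambda x,y,z:atz(c,140+x/2.8,60+y/2.8,z,True)
coil=f(389,272,.006); cr=f(380,455,.006); d=coil-cr; print(coil,cr,np.hypot(*d[:2]),np.arctan2(d[1],d[0]))
yaw=np.arctan2(d[1],d[0]); x=np.array([np.cos(yaw),np.sin(yaw),0]); y=np.array([-x[1],x[0],0])
o=coil-34e-3*x; o[2]=0; print("centre",o)
for n,p in dict(earLtop1=(12,28.5,42),earLtop0=(0,28.5,42),earLbot1=(12,28.5,12),earLbot0=(0,28.5,12),earRtop1=(12,-28.5,42),earRtop0=(0,-28.5,42),earRbot0=(0,-28.5,12),ringL=(0,14,8),ringR=(0,-14,8)).items():
    u,v=pix(c,o+x*p[0]/1e3+y*p[1]/1e3+np.array([0,0,p[2]/1e3])); print(n,round((u-140)*2.8),round((v-60)*2.8))
s=r.read_state(); tx=R.from_quat(s["eef_rot"]).as_matrix()[:,0]; print("tool yaw",np.arctan2(tx[1],tx[0]))
e=o+6e-3*x; e[2]=.12; print("ears",e,"T",T(e))
E
```

```text
[ 0.6200822  -0.15381805  0.006     ] [ 0.56294958 -0.12980544  0.006     ] 0.0619737146339252 -0.3978796021982108
centre [ 0.58873812 -0.14064426  0.        ]
earLtop1 285 365
earLtop0 285 405
earLbot1 296 340
earLbot0 295 376
earRtop1 485 374
earRtop0 481 414
earRbot0 472 384
ringL 341 375
ringR 427 379
tool yaw -0.3490537997999824
ears [ 0.59426943 -0.14296905  0.12      ] T [ 0.00944734 -0.00156282  0.01969366]
```

```bash
python3 -m pendant '[[0.0047,-0.0008,0.01,0],[0.0047,-0.0008,0.01,0],[0,0,0,0.049],[0,0,0.01,0],[0,0,0.01,0],[0,0,0,0]]'
python3 -c "
from h import *
print(T([.5943,-.143,.023]))"
```

```text
time: 4.12
ee_pos: [0.5931, -0.1419, 0.0962]
eef_rot: [0.98, -0.198, -0.002, -0.0]
ft_force: [-0.5, -0.3, -0.7]
width: 0.0871
grip_force: 0.0
[0.00187258 0.00048613 0.07320043]
```

```bash
python3 -m pendant '[[0.0018,0.0005,0.015,0],[0,0,0.02,0],[0,0,0.02,0],[0,0,0.012,0],[0,0,0.006,0],[0,0,0,0]]'
python3 - <<'E'
from h import *
print(T([.5943,-.143,.023]))
c=r.camera("wrist"); save("w3",c); 
cv2.imwrite("pics/w3c.png",cv2.resize(c["img"][120:320,140:420,::-1],(784,560),interpolation=cv2.INTER_CUBIC))
E
```

```text
time: 4.62
ee_pos: [0.5951, -0.1431, 0.0252]
eef_rot: [0.98, -0.199, -0.001, -0.0]
ft_force: [0.5, -0.7, 0.2]
width: 0.0871
grip_force: 0.0
[-0.00082125  0.00019801  0.00219575]
```

View pics/w3c.png

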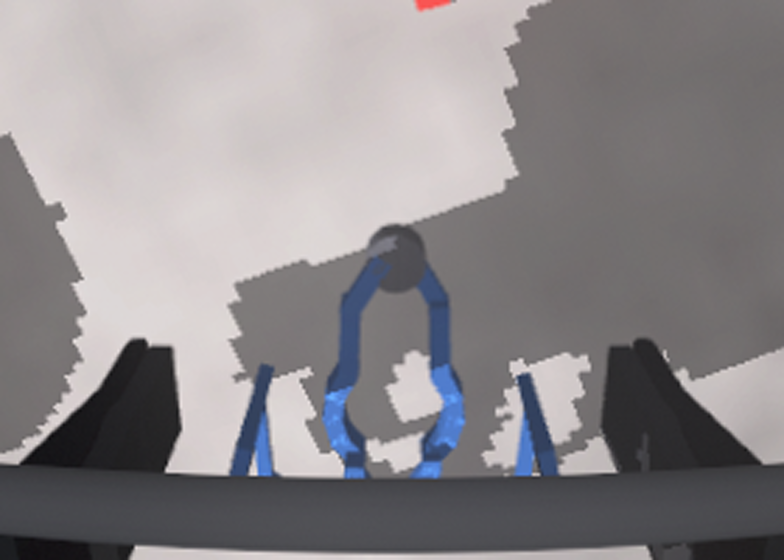

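Ears and fingers share the same middle column, about 394 in the crop. The clip is straight between the fingers, so I close.

```bash
python3 -m pendant '[[0,0,0,0],[0,0,0,0],[0,0,0,0],[0,0,0,0],[0,0,0,0],[0,0,0,0]]' 0 45; python3 -m pendant '[[0,0,0,0],[0,0,0,0],[0,0,0,0],[0,0,0,0],[0,0,0,0]]'
```

```text
time: 5.17
ee_pos: [0.5961, -0.1433, 0.0271]
eef_rot: [0.98, -0.199, 0.0, 0.0]
ft_force: [-2.1, 0.7, 4.4]
width: 0.055
grip_force: 9.9
time: 5.58
ee_pos: [0.5962, -0.1432, 0.0276]
eef_rot: [0.98, -0.199, 0.0, 0.0]
ft_force: [-4.1, 1.7, 10.1]
width: 0.0402
grip_force: 45.0
```

```bash
python3 -m pendant '[[0,0,-0.01,0],[0,0,-0.02,0],[0,0,-0.025,0],[0,0,-0.025,0],[0,0,-0.025,0],[0,0,-0.02,0],[0,0,-0.01,0],[0,0,0,0]]'
python3 - <<'E'
from h import *
c=r.camera("wrist"); save("w4",c)
a=cv2.resize(c["img"][150:350,140:420,::-1],(560,400))
c=r.camera("scene"); save("s4",c)
c2=r.camera("top"); save("t4",c2)
b=[(o["score"],o["bbox"]) for o in r.outline_of("clip","scene")]; print(b)
u,v=map(int,pix(c,r.read_state()["ee_pos"],False)); print(u,v)
w=cv2.resize(c["img"][max(v-40,0):v+40,max(u-30,0):u+30,::-1],(240,400))
cv2.imwrite("pics/c4.png",np.hstack([a,w]))
# stub measures
for n,cc in(("scene",c),("top",c2)):
    for t in("flange","stub_top"):
        for o in r.outline_of(t,n): print(n,t,round(o["score"],2),np.round(o["bbox"],1),np.median(cc["img"][o["mask"]],0))
E
```

```text
time: 6.25
ee_pos: [0.5972, -0.1435, 0.1642]
eef_rot: [0.98, -0.199, 0.002, 0.0]
ft_force: [0.3, 0.3, -0.3]
width: 0.0396
grip_force: 45.0
[(0.85, [172.5, 140.8, 36.8, 17.5]), (0.57, [201.6, 160.0, 23.2, 25.6])]
172 131
scene flange 0.84 [408.6 334.4  82.1  61.4] [ 50. 127. 115.]
scene flange 0.7 [316.3 287.2  62.8  52.8] [91. 90. 95.]
scene flange 0.7 [382.2 232.3  60.9  44.4] [121.  64. 151.]
scene flange 0.5 [171.1 140.5  37.6  16.4] [ 63. 101. 146.]
scene stub_top 0.68 [319.4 264.6  20.6  47.1] [191. 185. 185.]
top flange 0.9 [147.9 227.8  55.9  52.5] [ 36. 143. 143.]
top flange 0.82 [218.2 209.7  53.   50.4] [91. 88. 95.]
top flange 0.74 [220.8 298.4  50.8  49.9] [127.  64. 166.]
top stub_top 0.53 [215.  204.1  17.4  21.1] [145.5 135.  138. ]
```

View pics/c4.png

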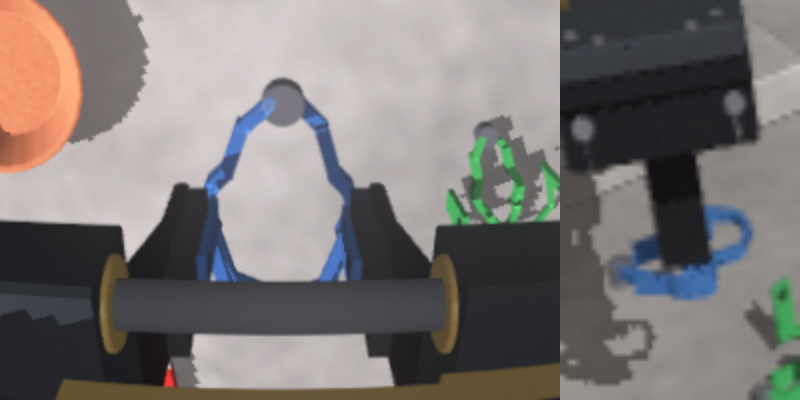

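```bash
python3 - <<'E'
from h import *
s=r.read_state(); M=R.from_quat(s["eef_rot"]).as_matrix()
c=r.camera("wrist")
k=atz(c,281.5,201,s["ee_pos"][2]-.02,True); print("coil in tool",M.T@(k-s["ee_pos"]))
t=r.camera("top"); q=r.camera("scene")
print("top hole",atz(t,212,204.6,.088),"scene hole",atz(q,318.3,246,.088))
# refine with hole = dark pixels near
for n,cc,u,v in(("top",t,212,205),("scene",q,318,246)):
    g=cc["img"][v-5:v+6,u-6:u+7].astype(int).sum(2); ys,xs=np.where(g<230); 
    if len(xs): 
        U,V=xs.mean()+u-6,ys.mean()+v-5; print(n,len(xs),U,V,atz(cc,U,V,.088))
# flange dark-grey centre
for n,cc in(("top",t),("scene",q)):
  for o in r.outline_of("flange",n):
    if abs(np.median(cc["img"][o["mask"]],0)-[91,89,95]).max()<8:
        h=cv2.minAreaRect(cv2.findNonZero(o["mask"].astype(np.uint8))); print(n,h,atz(cc,*h[0],.008))
x=M[:,0]; print("yaw",np.arctan2(x[1],x[0]))
E
```

```text
coil in tool [0.03189394 0.00106107 0.0199542 ]
top hole [0.54267298 0.19381331 0.088     ] scene hole [0.54350109 0.19490892 0.088     ]
top 14 211.71428571428572 204.5 [0.54286959 0.1943669  0.088     ]
scene 41 317.5853658536585 245.65853658536585 [0.54381115 0.19370973 0.088     ]
top ((217.58619689941406, 209.96551513671875), (40.442386627197266, 39.91716384887695), 23.198591232299805) [0.54239061 0.19466341 0.008     ]
scene ((316.0517272949219, 283.3793029785156), (50.880523681640625, 52.551780700683594), 68.19859313964844) [0.54590279 0.19812874 0.008     ]
yaw -0.40118159946627474
```

```bash
python3 -m pendant '[[-0.0151,-0.0241,0,0],[-0.0151,-0.0241,0,0],[-0.0151,-0.0241,0,0],[-0.0151,-0.0241,0,0],[-0.0151,-0.0241,0,0],[-0.0151,-0.0241,0,0]]'
python3 -m pendant '[[-0.0151,-0.0241,0,0],[-0.0151,-0.0241,0,0],[-0.0151,-0.0241,0,0],[-0.0151,-0.0241,0,0],[-0.0151,-0.0241,0,0],[-0.0151,-0.0241,0,0],[0,0,0,0],[0,0,0,0]]'
python3 - <<'E'
from h import *
print(T([.543,.194,.15]),r.read_state()["ft_force"])
c=r.camera("wrist"); save("w5",c); P=[(.543,.194,.088),(.543,.194,.008)]; print([pix(c,p) for p in P])
a=cv2.resize(c["img"][150:350,140:420,::-1],(560,400))
q=r.camera("scene"); save("s5",q); u,v=318,225
cv2.imwrite("pics/c5.png",np.hstack([a,cv2.resize(q["img"][v-60:v+60,u-36:u+36,::-1],(240,400))]))
E
```

```text
time: 7.4
ee_pos: [0.5687, 0.0265, 0.1617]
eef_rot: [0.98, -0.199, 0.0, 0.0]
ft_force: [0.7, -0.5, -0.9]
width: 0.0398
grip_force: 45.0
time: 8.07
ee_pos: [0.5415, 0.1957, 0.1616]
eef_rot: [0.98, -0.197, -0.0, -0.0]
ft_force: [-0.1, -1.4, -0.7]
width: 0.0394
grip_force: 45.0
[0.00206881 0.00098955 0.01162864] [-0.06256741 -1.3982456  -0.69478918]
[(np.float64(280.8963743607279), np.float64(218.0512748302502)), (np.float64(280.62573604462517), np.float64(189.57051654576273))]
```

View pics/c5.png

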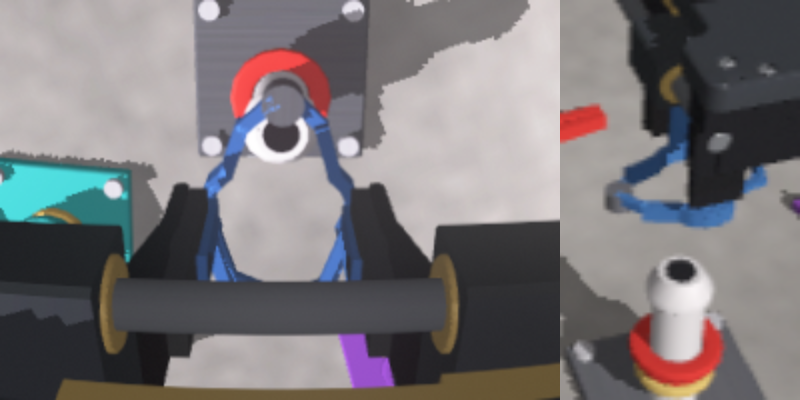

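```bash
python3 -m pendant '[[0.0015,0.0003,0,0],[0.0015,0.0003,0.01,0],[0,0,0.01,0],[0,0,0.01,0],[0,0,0.01,0],[0,0,0,0],[0,0,0,0]]'
python3 - <<'E'
from h import *
print(T([.543,.194,.094]),r.read_state()["ft_force"])
c=r.camera("wrist"); save("w6",c)
q=r.camera("scene"); save("s6",q); u,v=318,235
a=cv2.resize(c["img"][150:350,140:420,::-1],(560,400))
cv2.imwrite("pics/c6.png",np.hstack([a,cv2.resize(q["img"][v-60:v+60,u-36:u+36,::-1],(240,400))]))
E
```

```text
time: 8.75
ee_pos: [0.544, 0.1918, 0.1205]
eef_rot: [0.98, -0.199, -0.001, 0.0]
ft_force: [0.1, 0.2, -0.1]
width: 0.04
grip_force: 45.0
[-0.00178195 -0.00167792  0.02649775] [ 0.0586053   0.22789821 -0.05867937]
```

View pics/c6.png

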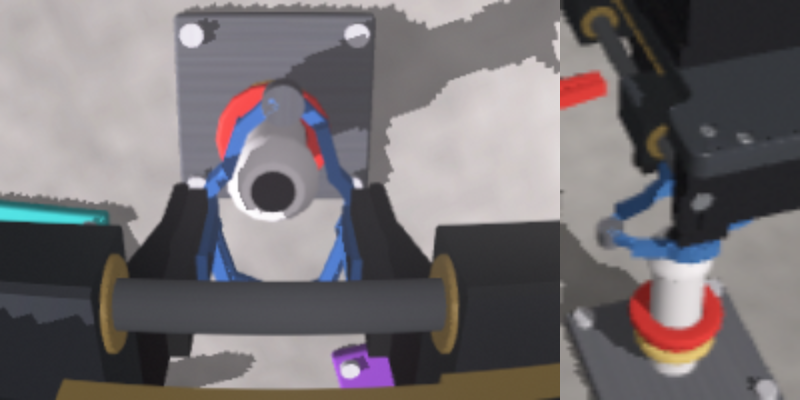

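```bash
python3 - <<'E'
from h import *
c=r.camera("wrist")
for i in range(3):
    s=r.read_state(); M=R.from_quat(s["eef_rot"]).as_matrix()
    h=atz(c,276,245.5,.088,True); print(s["ee_pos"],"stub in tool",M.T@(h-s["ee_pos"]),"coil",M.T@(atz(c,281.5,201,s["ee_pos"][2]-.02,True)-s["ee_pos"])); c=r.camera("wrist")
# finger mid line in tool frame: bar end caps symmetric
print(c["camera_matrix"][0], M.T@(np.array(c["xyz"])-s["ee_pos"]))
E
```

```text
[0.54491432 0.19219758 0.12200355] stub in tool [-0.00179024 -0.00212457  0.03400356] coil [0.03181942 0.00114696 0.02001927]
[0.54494587 0.19221223 0.12208426] stub in tool [-0.00180891 -0.00219202  0.03408424] coil [0.03185615 0.00108664 0.02002428]
[0.54493077 0.19215656 0.12207568] stub in tool [-0.00180735 -0.00225711  0.03407549] coil [0.03186422 0.00102692 0.02002483]
[325.1922621    0.         279.09994959] [ 8.51591994e-02 -3.20486974e-05 -1.51780155e-01]
```

```bash
python3 -m pendant '[[-0.0008,-0.0022,0,0],[0,0,0,0],[0,0,0,0],[0,0,0,0],[0,0,0,0]]'
python3 - <<'E'
from h import *
c=r.camera("wrist"); save("w7",c); s=r.read_state(); print(s["ee_pos"],T([.5429,.1935,.094]),s["ft_force"])
g=c["img"][225:260,255:300].astype(int).sum(2); ys,xs=np.where(g<200); U,V=xs.mean()+255,ys.mean()+225
g=cv2.imread("pics/w6.png")[225:260,255:300].astype(int).sum(2); ys,xs=np.where(g<200); print("old",xs.mean()+255,ys.mean()+225)
M=R.from_quat(s["eef_rot"]).as_matrix(); print(U,V,M.T@(atz(c,U,V,.088,True)-s["ee_pos"]))
E
```

```text
time: 9.47
ee_pos: [0.5448, 0.1943, 0.1215]
eef_rot: [0.98, -0.199, 0.0, 0.0]
ft_force: [1.5, 0.5, 0.9]
width: 0.0395
grip_force: 45.0
[0.5447296  0.19427605 0.12151453] [-0.00138237  0.00142632  0.02751461] [ 0.31431363 -0.25742021 -1.03461454]
old 276.040625 245.59375
280.1755485893417 244.39811912225704 [-0.00075493  0.00039389  0.03351453]
```

```bash
python3 -m pendant '[[0,0,0.006,0],[0,0,0.006,0],[0,0,0.006,0],[0,0,0,0]]'
python3 -m pendant '[[0,0,0.004,0],[0,0,0.004,0],[0,0,0.002,0],[0,0,0,0]]'
```

```text
time: 9.85
ee_pos: [0.5439, 0.1939, 0.1017]
eef_rot: [0.98, -0.199, -0.001, 0.001]
ft_force: [-0.5, -0.5, -0.5]
width: 0.0396
grip_force: 45.0
time: 10.18
ee_pos: [0.5445, 0.1942, 0.0929]
eef_rot: [0.98, -0.199, -0.0, 0.0]
ft_force: [-0.7, -0.1, -0.8]
width: 0.0397
grip_force: 45.0
```

```bash
python3 - <<'E'
from h import *
q=r.camera("scene")
for z in (.03,.04,.05,.06): print(z,pix(q,(.5432,.194,z),False))
E
python3 -m pendant '[[0,0,0.002,0],[0,0,0.002,0],[0,0,0,0],[0,0,0,0]]'
```

```text
0.03 (np.float64(316.145732088378), np.float64(271.85079724344524))
0.04 (np.float64(316.45258294709737), np.float64(267.54839020016))
0.05 (np.float64(316.7659221302176), np.float64(263.1550092788232))
0.06 (np.float64(317.08595762896874), np.float64(258.66773819972383))
time: 10.57
ee_pos: [0.5447, 0.1943, 0.0895]
eef_rot: [0.98, -0.199, -0.0, 0.0]
ft_force: [-0.0, -0.0, -0.7]
width: 0.0394
grip_force: 45.0
```

```bash
for i in 1 2 ; do :; done; python3 -m pendant '[[0,0,0.003,0],[0,0,0.003,0],[0,0,0.003,0],[0,0,0.001,0],[0,0,0,0],[0,0,0,0]]'
python3 -m pendant '[[0,0,0.002,0],[0,0,0.002,0],[0,0,0,0],[0,0,0,0]]'
```

```text
time: 11.07
ee_pos: [0.5447, 0.1943, 0.0794]
eef_rot: [0.98, -0.199, -0.0, 0.0]
ft_force: [-0.5, -0.5, -1.3]
width: 0.0397
grip_force: 45.0
time: 11.4
ee_pos: [0.5447, 0.1943, 0.0754]
eef_rot: [0.98, -0.199, -0.0, 0.0]
ft_force: [0.3, -0.3, 0.1]
width: 0.0397
grip_force: 45.0
```

```bash
python3 -m pendant '[[0,0,0.002,0],[0,0,0.002,0],[0,0,0,0],[0,0,0,0]]'
```

```text
time: 11.73
ee_pos: [0.5446, 0.1943, 0.0714]
eef_rot: [0.98, -0.199, -0.0, 0.0]
ft_force: [0.7, -0.2, 0.0]
width: 0.0393
grip_force: 45.0
```

```bash
python3 -m pendant '[[0,0,0.002,0],[0,0,0.001,0],[0,0,0,0],[0,0,0,0]]'
```

```text
time: 12.07
ee_pos: [0.5449, 0.1944, 0.0687]
eef_rot: [0.98, -0.199, 0.0, -0.0]
ft_force: [-0.6, 0.7, 3.1]
width: 0.0398
grip_force: 45.0
```

```bash
python3 -m pendant '[[0,0,0.002,0],[0,0,0,0],[0,0,0,0]]'
```

```text
time: 12.32
ee_pos: [0.545, 0.1944, 0.0667]
eef_rot: [0.98, -0.199, 0.0, -0.0]
ft_force: [-0.7, 0.5, 4.3]
width: 0.0399
grip_force: 45.0
```

```bash
python3 -m pendant '[[0,0,0.002,0],[0,0,0,0],[0,0,0,0]]'
```

```text
time: 12.57
ee_pos: [0.545, 0.1944, 0.0648]
eef_rot: [0.98, -0.199, 0.0, -0.0]
ft_force: [0.2, -0.2, 6.2]
width: 0.0399
grip_force: 45.0
```

```bash
python3 -m pendant '[[0,0,0,0],[0,0,0,0],[0,0,0,0]]' 0.48
```

```text
time: 12.82
ee_pos: [0.5452, 0.1945, 0.0649]
eef_rot: [0.98, -0.199, 0.0, -0.0]
ft_force: [1.1, 0.1, 4.6]
width: 0.0419
grip_force: 10.7
```

```bash
python3 -m pendant '[[0.0005,0,0,0],[0,0,0,0],[0,0,0,0]]' 0.5
```

```text
time: 13.07
ee_pos: [0.5457, 0.194, 0.0648]
eef_rot: [0.98, -0.199, 0.001, -0.0]
ft_force: [0.8, -0.4, 5.5]
width: 0.0432
grip_force: 9.4
```

```bash
python3 -m pendant '[[0.0006,0,0,0],[0,0,0,0],[0,0,0,0]]' 0.52
```

```text
time: 13.32
ee_pos: [0.5462, 0.1937, 0.0647]
eef_rot: [0.98, -0.199, 0.0, -0.0]
ft_force: [1.0, -0.1, 4.3]
width: 0.0453
grip_force: 8.3
```

```bash
python3 -m pendant '[[0.0006,0,0.0003,0],[0,0,0,0],[0,0,0,0]]' 0.54
```

```text
time: 13.57
ee_pos: [0.5468, 0.1935, 0.0645]
eef_rot: [0.98, -0.199, 0.0, -0.0]
ft_force: [-0.5, -0.2, 5.2]
width: 0.0473
grip_force: 7.8
```

```bash
python3 -m pendant '[[0.0006,0,0.0003,0],[0,0,0,0],[0,0,0,0]]' 0.56
```

```text
time: 13.82
ee_pos: [0.5473, 0.1933, 0.0642]
eef_rot: [0.98, -0.199, 0.0, -0.0]
ft_force: [1.6, -0.9, 5.2]
width: 0.0487
grip_force: 7.3
```

```bash
python3 -m pendant '[[0.0006,0,0.0004,0],[0,0,0,0],[0,0,0,0]]' 0.58
```

```text
time: 14.07
ee_pos: [0.548, 0.1931, 0.0639]
eef_rot: [0.98, -0.199, 0.001, -0.0]
ft_force: [1.4, -0.5, 5.3]
width: 0.051
grip_force: 6.7
```

```bash
python3 -m pendant '[[0.0006,0,0.0004,0],[0,0,0,0],[0,0,0,0]]' 0.595
```

```text
time: 14.32
ee_pos: [0.5485, 0.1929, 0.0635]
eef_rot: [0.98, -0.199, 0.0, -0.0]
ft_force: [0.2, -0.5, 6.4]
width: 0.0522
grip_force: 6.5
```

```bash
python3 -m pendant '[[0.0005,0,0.0004,0],[0,0,0,0],[0,0,0,0]]' 0.61
```

```text
time: 14.57
ee_pos: [0.549, 0.1927, 0.0631]
eef_rot: [0.98, -0.199, 0.001, -0.0]
ft_force: [0.9, -0.2, 6.5]
width: 0.0532
grip_force: 6.0
```

```bash
python3 -m pendant '[[0.0005,0,0,0],[0,0,0,0],[0,0,0,0]]' 0.625
```

```text
time: 14.82
ee_pos: [0.5495, 0.1925, 0.0631]
eef_rot: [0.98, -0.199, 0.001, -0.0]
ft_force: [1.0, -1.2, 6.2]
width: 0.0541
grip_force: 5.6
```

```bash
python3 -m pendant '[[0.0004,0,0.0002,0],[0,0,0,0],[0,0,0,0]]' 0.64
```

```text
time: 15.07
ee_pos: [0.5499, 0.192, 0.0629]
eef_rot: [0.98, -0.2, 0.001, 0.0]
ft_force: [1.2, -1.7, 6.4]
width: 0.0557
grip_force: 4.7
```

```bash
python3 -m pendant '[[0.0003,0,0.0002,0],[0,0,0,0],[0,0,0,0]]' 0.65
```

```text
time: 15.32
ee_pos: [0.5501, 0.1915, 0.0626]
eef_rot: [0.98, -0.2, 0.001, 0.0]
ft_force: [0.7, -1.7, 6.5]
width: 0.0563
grip_force: 4.3
```

```bash
python3 -m pendant '[[0,0,0.0002,0],[0,0,0,0],[0,0,0,0]]' 0.66
```

```text
time: 15.57
ee_pos: [0.5496, 0.1916, 0.0619]
eef_rot: [0.98, -0.2, 0.0, 0.0]
ft_force: [1.6, -2.5, 2.0]
width: 0.0572
grip_force: 2.1
```

```bash
python3 -m pendant '[[0,0,0,0],[0,0,0,0],[0,0,0,0]]' 0.68
```

```text
time: 15.82
ee_pos: [0.549, 0.1923, 0.0617]
eef_rot: [0.98, -0.199, -0.001, 0.0]
ft_force: [-0.6, -2.1, -0.1]
width: 0.0591
grip_force: 0.7
```

```bash
python3 -m pendant '[[0,0,0,0],[0,0,0,0],[0,0,0,0],[0,0,0,0],[0,0,0,0],[0,0,0,0]]' 0.98
python3 - <<'E'
from h import *
c=r.camera("wrist"); save("w8",c)
q=r.camera("scene"); save("s8",q); u,v=318,255
a=cv2.resize(c["img"][150:350,140:420,::-1],(560,400))
cv2.imwrite("pics/c8.png",np.hstack([a,cv2.resize(q["img"][v-60:v+60,u-36:u+36,::-1],(240,400))]))
E
```

```text
time: 16.32
ee_pos: [0.5495, 0.1924, 0.0622]
eef_rot: [0.98, -0.199, 0.0, -0.0]
ft_force: [0.2, -0.7, -0.6]
width: 0.0838
grip_force: 0.0
```

View pics/c8.png

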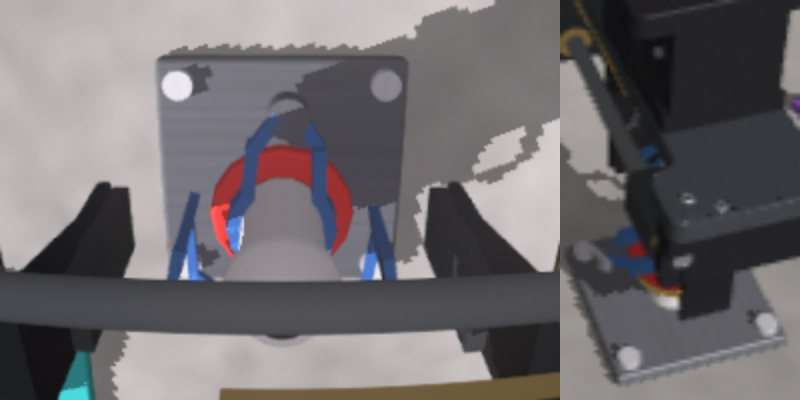

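The ring has closed on the neck over the washer and the fingers are clear on both sides, so I rise straight up.

```bash
python3 -m pendant '[[0,0,-0.005,0],[0,0,-0.015,0],[0,0,-0.025,0],[0,0,-0.03,0],[0,0,-0.03,0],[0,0,-0.03,0],[0,0,-0.01,0],[0,0,0,0]]'
python3 -m pendant '[[-0.03,0,-0.01,0],[-0.03,0,-0.01,0],[-0.03,0,0,0],[-0.03,0,0,0],[0,0,0,0]]'
python3 - <<'E'
from h import *
c=r.camera("wrist"); save("w9",c)
u,v=map(int,pix(c,(.543,.194,.04))); print(u,v); u=np.clip(u,60,500); v=np.clip(v,50,370)
q=r.camera("scene"); save("s9",q); U,V=318,265
cv2.imwrite("pics/c9.png",np.hstack([cv2.resize(c["img"][v-50:v+50,u-50:u+50,::-1],(400,400)),cv2.resize(q["img"][V-50:V+50,U-50:U+50,::-1],(400,400))]))
E
```

```text
time: 17.08
ee_pos: [0.5509, 0.193, 0.2108]
eef_rot: [0.98, -0.199, 0.002, -0.001]
ft_force: [0.8, -0.4, -0.4]
width: 0.0855
grip_force: 0.0
time: 17.5
ee_pos: [0.4342, 0.2421, 0.2266]
eef_rot: [0.981, -0.196, -0.001, 0.0]
ft_force: [0.0, 0.3, -0.5]
width: 0.0852
grip_force: 0.0
281 70
```

View pics/c9.png

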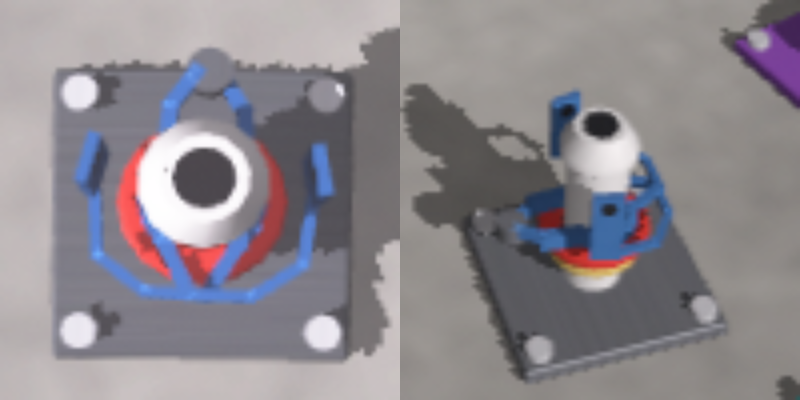

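```bash
python3 - <<'E'
import cv2,numpy as np
for n in("scene0","s9"):
    i=cv2.imread(f"pics/{n}.png").astype(int); b,g,rr=i[:,:,0],i[:,:,1],i[:,:,2]
    m=(rr>110)&(g<70)&(b<80); m[:240]=0;m[300:]=0;m[:,:295]=0;m[:,340:]=0
    print(n,[(u,int(np.where(m[:,u])[0].max())) for u in range(308,328,3) if m[:,u].any()])
E
```

```text
scene0 [(308, 277), (311, 278), (314, 279), (317, 279), (320, 279), (323, 278), (326, 276)]
s9 [(308, 279), (311, 280), (314, 281), (317, 281), (320, 281), (323, 280)]
```

```bash
python3 -c "
from bench import r
print(r.close_job())"
```

```text
the job is handed in; nothing more can be done
None
```

The blue clip is back on the white stub and the job is handed in. In the last pictures the ring is closed round the neck and looks level, it holds the washer about 4–5 mm down, and the arm is clear; the verdict itself was not reported.

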